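# Dock the torch and snap its two straps shut

### The job

Gently push the black torch along its charging dock until it is fully home against the end block, and then press both orange hinged straps down over it until each one clicks shut. Leave the small things lying and standing round the dock where they are.

Things in the scene. Friction and masses are not known exactly. Their poses are not given: they have to be found in the camera images.
- dock: Grey and black torch charger, screwed to the table. Origin on the table under it; y along the channel away from the end block (roughly towards the robot), x to the hinge side (roughly left), z up. Base y -102 to 95 mm, x -46 to 46 (-27 to 27 for y > -4); channel floor z = 12. Channel x -18 to 18 between rails 4 mm thick, up to z = 26, y -90 to 80; open at the near end.
- dock_stop (a point): Middle of the end block's inner face, which the torch's front end must meet: x = 0, y = -90, z = 29 mm in the dock's frame. The block is 12 mm thick, 44 mm wide, up to z = 42 mm.
- torch: Black hand torch, 117 mm long, 32 mm wide, 33 mm high, 0.16 kg nominal, lying loose in the dock's channel and free to slide. Origin under its middle, on its underside (on the channel floor); x along it towards the end block. Its ends are at x = 57 mm (front, towards the end block) and x = -60 mm (rear).
- torch_front (a point): Middle of the torch's front end face, 17 mm above its underside; at the start 25 to 47 mm short of dock_stop
- torch_rear (a point): Middle of the torch's rear end face, 17 mm above its underside: push here; 1 to 3 N slide it. Fixed things stand close by: bottles up to 200 mm high from 40 mm left of the channel's middle, a case 105 mm high from 45 mm right of it in the near half, with a box up to 290 mm high on it from 80 mm right; a red chest beyond the dock.
- strap_a (a joint): Angle of the orange strap nearest the end block: 0 = shut, grows as it opens, at most 1.3 rad; at the start 0.35 to 0.6. A stiff hinge: it stays where it is left. In the last 0.18 rad its nose rides over a sprung ball: about 8 N down near the tab end snaps it past and then it is held at 0; pressed less, it stays about 0.17 open.
- strap_b (a joint): The same for strap b, the orange strap farther from the end block
- strap_a_tab (a point): Press point on top of strap a, near its free end. Strap 18 mm wide (along y), 5 mm thick. Measured from its hinge with the strap shut, its flat top runs from x = 2 to -84 mm at z = 24 mm, this point at x = -64 mm: so shut, it is at x = -30, z = 54 mm in the dock frame. Opening lifts this end up and over towards the dock +x.
- strap_b_tab (a point): The same on strap b. Each strap has a catch block on the dock under its free end, x -28 to -21 mm, up to z = 38 mm
- strap_a_hinge (a point): Strap a's hinge axis, parallel to the dock's y: x = 34, y = -72, z = 30 mm in the dock's frame, between cheeks up to z = 36 mm
- strap_b_hinge (a point): The same for strap b: x = 34, y = -28, z = 30 mm in the dock's frame
- tin: Small round flat tin, 48 mm wide, 22 mm high, on the table left of the dock; leave it. Origin at its underside
- bearing: Steel ball bearing, 36 mm wide, 11 mm high, lying on the table beyond the end block; leave it. Origin at its underside
- thread_lock: Small brown dropper bottle, 33 mm wide, 102 mm high, standing on the table to the left, nearer the robot; leave it. Origin at its underside

How it is judged (in metres and radians):
On the way:
1. the torch is home against the end block while both straps are still open (y of torch_front in the frame of dock below -0.086 m and value of joint each of strap_a, strap_b above 0.2 rad), for 0.1 s.
At the end, for the whole second after the job is handed in: The torch lies in the channel at rest with its front end within 4 mm of the end block, and both straps are held shut by their detents (within 0.035 rad of shut) (y of torch_front in the frame of dock below -0.086 m and distance between torch_front and dock_stop below 0.008 m and value of joint each of strap_a, strap_b below 0.035 rad and linear speed of torch below 0.02 m/s); the robot touches nothing.
It fails at once if the tin, the bearing or the dropper bottle is moved by more than 15 mm (distance of any of tin, bearing, thread_lock from where it was at the start of the episode above 0.015 m).
It fails at once if the torch is rammed: it presses on the dock with over 40 N (contact force between torch and dock above 40 N).
It also fails if it takes over 48 s, if anything falls off the work surface, if the arm or the gripper's body presses on something with over 40 N, if the wrist force passes 120 N, or if a joint passes its speed limit or range.

### The arm

A 7-joint arm with a two-finger parallel gripper is mounted at the origin on a cart in front of the work surface, level with it; the furniture and walls round the work are solid. World frame = base frame: x ahead of the robot, y to its left, z up, the work surface at z = 0. Lengths are in mm, angles in rad, forces in N, time in s.
With the tool pointing down it reaches from about 400 to 875 mm from the base axis. Payload 6.5 kg.
Tool frame: the origin (TCP) lies between the finger pads; the fingertips stand 8 mm ahead of it and the grasp point (between the pads) lies 11 mm behind it; z points along the fingers, y is the line along which they close (so a half turn about z gives the same grasp; the last joint's range is limited). The gripper opens to 88 mm and grips with 3 to 60 N. Pads are 18 mm wide; open, the fingers measure 123 mm over their backs; the gripper's body (75 mm by 187 mm) begins 45 mm behind the grasp point.
Start: joints at [1.125, 0.536, -0.004, 1.538, 0.003, 1.067, -0.071], TCP at [240.973, -603.674, 246.716] pointing down, gripper open.
Joint ranges: [-2.7, 2.7], [-0.37, 2.16], [-1.27, 1.26], [0.24, 2.4], [-1.31, 4.45], [0.19, 1.91], [-2.76, 2.76]. Speed limits (rad/s): [2.39, 2.39, 3.14, 3.14, 3.14, 3.14, 3.14].

### API

Orientations are given as a unit quaternion [x, y, z, w].
In Python, from bench import manip, imaging, ticket gives the robot as it stands. The module is installed in compiled form; this text tells all that it offers.
- The arm moves only by the shell command python3 -m handwheel 'ROWS' [OPENING] [FORCE]. ROWS is JSON, a list of rows, each a list of 2 entries, a list of its own where there are three numbers: the shift along the tool's x, y, z in units of 0.1 m (1.0 is 0.1 m), then the turn about the tool's z in units of pi/2 rad (1.0 is pi/2 rad). A call has 1 to 20 rows; each row is the pose to reach, as a shift and turn from the pose commanded when the call began, along the tool's axes at that moment; what a row does not reach only later rows make up. A row lasts 1/12 s, in which the tool goes at most 41.7 mm and 7.16 degrees, less where a joint would pass 70% of its speed; a pose out of reach is approached as far as the arm can. A call with a number of a shift or a turn outside -1 to 1 is refused whole. A call with a gripper value outside its range is refused whole. OPENING is the opening, from -1 (shut) to 1 (fully open), set as the call begins (- or left out, the last holds). The fingers move at their own pace and stop on an object; FORCE is the grip in N (left out, the last holds). Time passes only in rows, so rows that repeat a pose let the fingers close. It gives the time, the measured TCP pose, the force, the opening and the grip force at its end, in the units of the state.
- manip.sense(): the state, without advancing time (a new reading comes with each control period).
- imaging.capture(name): name is "scene" or "top"; returns a dict with "frame" (400x640x3 uint8, red, green, blue), "range_z" (400x640 float32, mm along the optical axis (not along the pixel's ray), 0 where there is no reading), "camera_matrix" (3x3 intrinsics, pixels), "dist" ([k1, k2, p1, p2, k3] as OpenCV has them; the pictures are not rectified), "eye" and "rotation" of the camera in the world. Camera axes: x right, y down, z forward; pixel columns grow to the right and rows downward; lengths in mm; the calibration is good to about 2 mm. A picture is of the moment at which its call begins.
- ticket.job_done(): hands the job in; it is judged then, once.
The state is a dict: "time": time; "qpos": joint angles; "joint_vel": joint speeds; "tau": joint torques, N m; "tool_pos": TCP position; "eef_rot": TCP orientation; "contact_force": force on the tool from outside, world axes, zero at the start; "torque": the same for the moment, N m; "grip_width": opening from 0.0 (shut) to 1.0 (fully open); "grip_force": force on a finger pad.
Only numpy, scipy, OpenCV 4.12 (cv2) and the standard library are available. Lean on these libraries where they do the work, as an engineer would, in place of code of your own. Each camera call takes 0.05 s, during which the arm holds its last target. There are 200 camera calls.

## Working session

There is one attempt and no reset: what is moved stays moved. The work goes in short steps, Python scripts to look and compute and a shell command to move; the robot and the scene stay as the last step left them, time stands still between calls to the robot, and variables do not carry over. Pictures are saved under pics/ and viewed, at most 10 in all, crops included, and the job is handed in when it is done.

```bash
mkdir -p pics
cat > h.py <<'E'
import numpy as np, cv2, pickle
from bench import manip, imaging, ticket
def cap(n,tag):
    c=imaging.capture(n); pickle.dump(c,open(f'{tag}.pkl','wb')); cv2.imwrite(f'pics/{tag}.png',cv2.cvtColor(c['frame'],cv2.COLOR_RGB2BGR)); return c
def ray(c,u,v):
    p=cv2.undistortPoints(np.array([[[u,v]]],float),np.array(c['camera_matrix']),np.array(c['dist'])).ravel()
    return np.array([p[0],p[1],1.])
def w(c,u,v,z=None):
    r=ray(c,u,v); R=np.array(c['rotation']); e=np.array(c['eye'])
    d=R@r
    if z is None:
        k=c['range_z'][int(round(v))-1:int(round(v))+2,int(round(u))-1:int(round(u))+2]; s=np.median(k[k>0])
    else: s=(z-e[2])/d[2]
    return e+s*d
E
python3 - <<'E'
from h import *
for n in('scene','top'):
    c=cap(n,n+'0'); print(n,c['eye'],np.round(c['rotation'],3).tolist(),c['camera_matrix'])
s=manip.sense(); print({k:np.round(v,3).tolist() for k,v in s.items()})
E
```

```text
scene [1055.99946104 -532.89059165  452.7791972 ] [0.804, 0.306, -0.177, -0.478] [[402.82285865   0.         320.59470364]
 [  0.         402.82285865 196.85915974]
 [  0.           0.           1.        ]]
top [490.97311494  12.25983957 915.34203745] [0.711, -0.7, 0.033, -0.051] [[399.12750827   0.         317.27820414]
 [  0.         399.12750827 198.73205817]
 [  0.           0.           1.        ]]
{'time': 0.1, 'qpos': [1.125, 0.537, -0.004, 1.539, 0.003, 1.067, -0.071], 'joint_vel': [-0.001, -0.003, -0.001, -0.002, 0.001, 0.001, -0.001], 'tau': [0.003, -57.208, 0.994, -25.223, -0.056, 0.013, 0.0], 'tool_pos': [240.764, -603.191, 245.946], 'eef_rot': [0.982, 0.189, -0.0, -0.001], 'contact_force': [0.252, 0.16, -0.455], 'torque': [0.009, -0.043, 0.015], 'grip_force': 0.0, 'grip_width': 1.003}
```

View pics/scene0.png

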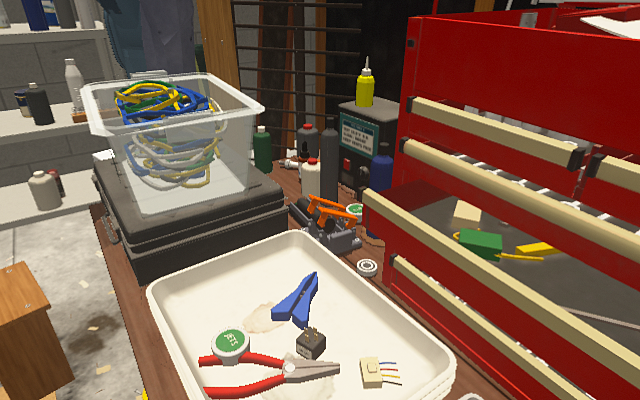

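View pics/top0.png

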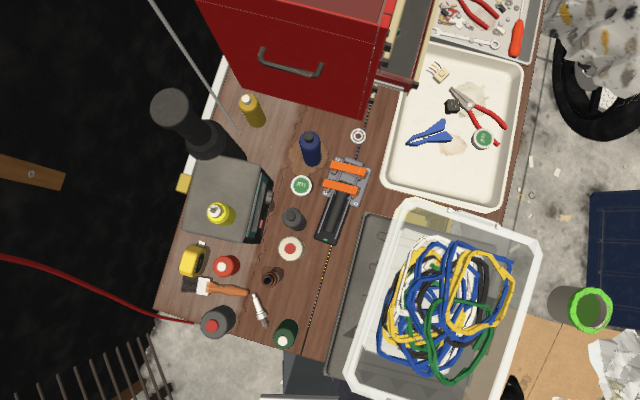

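The top view shows the dock around (343,195), with the end block up near (350,165), the straps at (348,168) and (340,187), and the torch rear near (325,238). I'll enlarge both views.

Run:
```python
import cv2
a=cv2.imread('pics/top0.png')[145:250,290:390]; b=cv2.imread('pics/scene0.png')[180:260,280:390]
cv2.imwrite('pics/a.png',cv2.resize(a,None,fx=5.7,fy=5.7,interpolation=cv2.INTER_CUBIC))
cv2.imwrite('pics/b.png',cv2.resize(b,None,fx=7,fy=7,interpolation=cv2.INTER_CUBIC))
```

```text
(no output)
```

View pics/a.png

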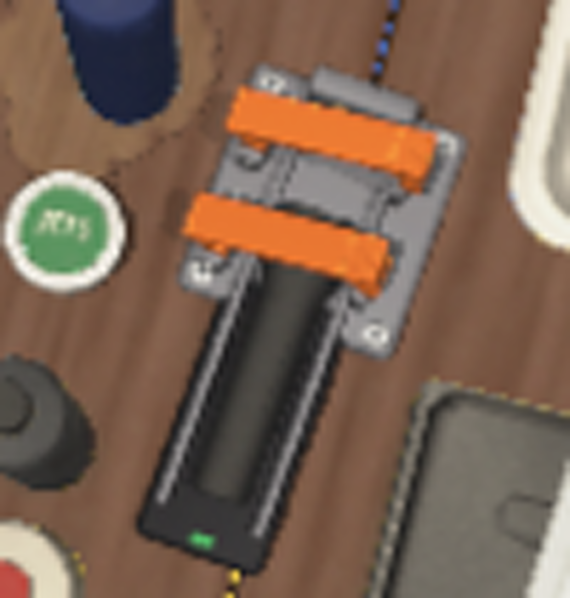

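View pics/b.png

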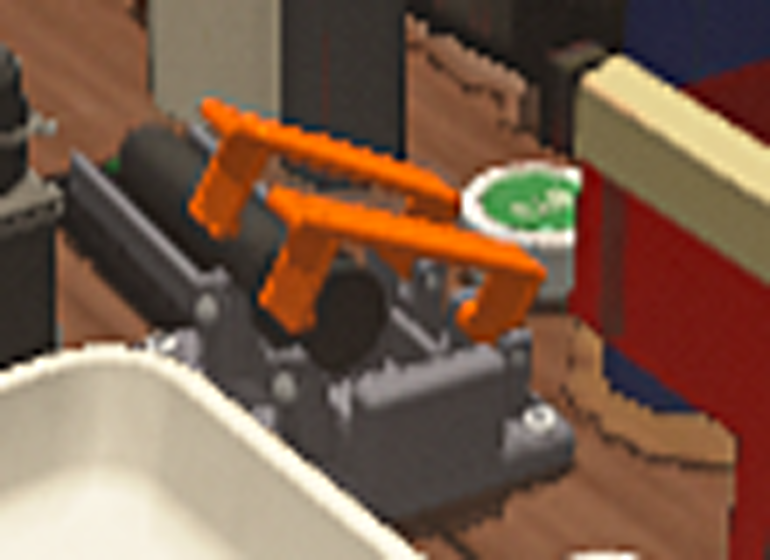

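Top crop: base corners at about (138,530), (262,572), (390,357), (182,283) and (465,140), and the torch's rear end at about (220,500). The side crop shows both straps part-open and the hinges beyond the torch.

```bash
sed -i "s/R=np.array(c\['rotation'\])/R=Rm(c)/" h.py
cat >> h.py <<'E'
from scipy.spatial.transform import Rotation as Ro
from scipy.optimize import least_squares
def Rm(c): return Ro.from_quat(c['rotation']).as_matrix()
def proj(c,P):
    R=Rm(c).T; t=-R@np.array(c['eye']); return cv2.projectPoints(np.array(P,float).reshape(-1,3),cv2.Rodrigues(R)[0],t,np.array(c['camera_matrix']),np.array(c['dist']))[0].reshape(-1,2)
def D(p,P):
    P=np.array(P,float).reshape(-1,3); c,s=np.cos(p[2]),np.sin(p[2]); return np.c_[p[0]+c*P[:,0]-s*P[:,1],p[1]+s*P[:,0]+c*P[:,1],P[:,2]]
E
python3 - <<'E'
from h import *
t=pickle.load(open('top0.pkl','rb')); s=pickle.load(open('scene0.pkl','rb'))
tp=lambda u,v:(290+u/5.7-.4,145+v/5.7-.4); sp=lambda u,v:(280+u/7-.4,180+v/7-.4)
for n,u,v in[('nearbase',200,540),('plateR',420,250),('strapa tip',415,145),('strapa mid',320,125),('strapa hingeend',245,105),('strapb tip',370,255),('b mid',290,235),('b hinge',205,212),('torch',240,440),('torch rear',222,490),('floor behind',215,515),('block',365,92),('table',420,330)]:
    print(n,w(t,*tp(u,v)).round(1))
O=[((27,95,12),(138,530)),((-27,95,12),(262,572)),((-46,-4,12),(388,357)),((46,-4,12),(182,285)),((-46,-102,12),(465,138)),((46,-102,12),(255,66))]
P=[o[0] for o in O]; Q=np.array([tp(*o[1]) for o in O])
f=lambda p:(proj(t,D(p,P))-Q).ravel()
best=min((least_squares(f,[550,0,y0]) for y0 in(0,1.57,3.14,-1.57)),key=lambda r:r.cost)
p=best.x; print(p,best.fun.round(2)); np.save('dock.npy',p)
# check scene: block top back corners
K=[(22,-102,42),(-22,-102,42),(0,-90,42),(-46,-102,0),(46,-102,0)]
print(((proj(s,D(p,K))-[280,180])*7).round(), ((proj(t,D(p,K))-[290,145])*5.7).round())
for n,pt in[('hingeA',(34,-72,30)),('tabA shut',(-30,-72,54)),('stop',(0,-90,29)),('tabB shut',(-30,-28,54))]: print(n,D(p,pt).round(1))
for n,u,v in[('b tip',205,103),('b hingeend',455,200),('a tip',275,195),('a hingeend',540,268)]: print(n,w(s,*sp(u,v)).round(1))
E
```

```text
nearbase [507.6  18.1  13.3]
plateR [624.6 -68.4  12.3]
strapa tip [652.7 -59.8  87. ]
strapa mid [663.6 -25.4  68.5]
strapa hingeend [674.    2.9  53.9]
strapb tip [610.7 -43.   92.3]
b mid [620.6 -14.3  72.8]
b hinge [632.   17.7  54.3]
torch [545.9   3.1  37.2]
torch rear [526.6   9.7  35.1]
floor behind [517.5  12.3  12.9]
block [682.1 -44.   43.3]
table [593.9 -69.7  -1.3]
[591.08832212 -12.28770449   1.24291065] [-0.53  0.58  0.29  1.32  0.6   0.58 -1.4  -0.23  0.96 -0.97  0.08 -1.41]
[[521. 356.]
 [378. 402.]
 [426. 356.]
 [295. 562.]
 [586. 461.]] [[312.  58.]
 [419.  95.]
 [355. 105.]
 [465. 136.]
 [253.  62.]]
hingeA [[670.2  -3.3  30. ]]
tabA shut [[649.6 -63.9  54. ]]
stop [[676.3 -41.3  29. ]]
tabB shut [[607.9 -49.7  54. ]]
b tip [599.8 -44.6  92.1]
b hingeend [638.3  17.4  50.1]
a tip [642.8 -64.7  88.9]
a hingeend [678.8   3.3  50.8]
```

Run:
```python
from h import *
p=np.load('dock.npy'); H={}
xs=np.arange(-140,141,20); ys=np.arange(-200,281,20)
M=np.full((len(ys),len(xs)),-9.)
for n in('top0','scene0'):
    c=pickle.load(open(n+'.pkl','rb')); vv,uu=np.mgrid[0:400,0:640]
    q=cv2.undistortPoints(np.stack([uu,vv],-1).reshape(-1,1,2).astype(float),np.array(c['camera_matrix']),np.array(c['dist'])).reshape(-1,2)
    z=c['range_z'].ravel(); m=z>0
    W=np.array(c['eye'])+(np.c_[q,np.ones(len(q))]*z[:,None])[m]@Rm(c).T
    d=W[:,:2]-p[:2]; cs,sn=np.cos(p[2]),np.sin(p[2]); X=d[:,0]*cs+d[:,1]*sn; Y=-d[:,0]*sn+d[:,1]*cs
    i=np.round((Y+200)/20).astype(int); j=np.round((X+140)/20).astype(int)
    ok=(i>=0)&(i<len(ys))&(j>=0)&(j<len(xs)); np.maximum.at(M,(i[ok],j[ok]),W[ok,2])
    for a,b,nm in[(20,70,'left bottles'),(-70,-20,'right case')]:
        k=(X>a)&(X<b)&(Y>20)&(Y<260)&(W[:,2]>70); print(n,nm,np.abs(X[k]).min().round(1) if k.any() else None)
    if n=='top0':
        k=(abs(X)<8)&(W[:,2]>28)&(W[:,2]<48)&(Y>20)&(Y<90); print('rear y',Y[k].max())
    k=(X>-60)&(X<30)&(W[:,2]>45)&(W[:,2]<120)
    for nm,y0 in(('a',-72),('b',-28)):
        kk=k&(abs(Y-y0)<6); print(n,nm,np.polyfit(X[kk],W[kk,2],1).round(3),X[kk].min())
print('x(left+):',xs[::-1]); 
for y,r in zip(ys,M): print(y,r[::-1].round().astype(int))
for n,P in[('startpush',(0,150,30)),('endpush',(0,88,30)),('press',(-32,-50,60))]: print(n,D(p,P).round(1))
print('start in dock')
s=manip.sense();e=Ro.from_quat(s['eef_rot']).as_matrix(); print(e.round(3).tolist())
```

```text
top0 left bottles 37.9
top0 right case 60.8
rear y 70.9465363858872
top0 a [-0.442 73.638] -33.882514542256295
top0 b [-0.454 76.93 ] -31.506757597645823
scene0 left bottles 34.4
scene0 right case 68.2
scene0 a [-0.122 71.131] -36.14522492273639
scene0 b [-0.154 73.633] -33.376256680591666
x(left+): [ 140  120  100   80   60   40   20    0  -20  -40  -60  -80 -100 -120
 -140]
-200 [414 413 413 413 414 414 413 411   4   2  63  50  50  51  51]
-180 [255 255 256   2   3   2  15  14   5   3  63  55  51  53  51]
-160 [257 256   4   3   1   3  15  14  14   4  64  62  33  34  33]
-140 [ 3  3  2  1  3  2 14 15  3  4 63 63 35 34 36]
-120 [ 2 -9 -9  4  3  3  2  3  4  4 63 63 34 34 34]
-100 [  5   0 190 169   4  16  45  46  45  16  63  64  37  34  36]
-80 [  4 165 194 194 158  61  71  81  90  91  61  64  63  63  65]
-60 [  4 153 168 166   3  59  69  80  90  90   3  62  64  62  63]
-40 [ 3  4 24 24  3 60 72 85 94 91  3  3  3  3  3]
-20 [  3  23  25  25  22  60  75  85  95  92   4   4 266 271 272]
0 [  3  24  26  25  23  16  36  42  37  15  86 104 271 272 273]
20 [202   2  23  24   2   2  34  41 
[... 358 characters left out ...]
0 [206   4   3  88  90  78   2   2   3   4  82 107 272 272 255]
160 [198   4   2  76  78  74   5   3   4   3   3 108 273 273 253]
180 [  4   3   2   2   3   3   3   3   2   3   4 106 273 272 240]
200 [  5   3  96 104  62   3   3   2   2   4   6 106 273 272 240]
220 [  5   3  96 101  64   2   2   2   3   4   3 106 272 273 185]
240 [  3   2   2   2   2   3   1   3   3   4   3 107 272 272 117]
260 [ 18  17  18   3   3   4   2   2   3   4   4 105 272 273 181]
280 [ 14   3  20  24  14   3 106 106  98   3   4 104 272 273 272]
startpush [[449.1  36.   30. ]]
endpush [[507.8  16.1  30. ]]
press [[628.1 -58.7  60. ]]
start in dock
[[0.929, 0.371, -0.001], [0.371, -0.929, 0.001], [-0.0, -0.002, -1.0]]
```

```bash
python3 -m handwheel '[[[0,0,-0.4],0],[[0,0,-0.8],0],[[0,0,-1],0],[[0,0,-1],0]]' 1; python3 -m handwheel '[[[0.2,-0.25,-0.2],0],[[0.45,-0.5,-0.3],0],[[0.65,-0.75,-0.3],0],[[0.87,-1,-0.3],0],[[0.87,-1,-0.3],0]]'
```

```text
time: 0.43
tool_pos: [241.8, -605.8, 352.3]
eef_rot: [0.982, 0.189, 0.001, 0.004]
contact_force: [-0.8, -0.4, 0.5]
grip_width: 1.002
grip_force: 0.0
time: 0.85
tool_pos: [288.2, -472.4, 376.1]
eef_rot: [0.981, 0.193, 0.001, -0.002]
contact_force: [-0.0, -0.6, -0.3]
grip_width: 0.999
grip_force: 0.0
```

```bash
for i in 1 2 3; do python3 -m handwheel '[[[0.25,-0.3,0],0],[[0.5,-0.6,0],0],[[0.75,-0.9,0],0],[[0.87,-1,0],0],[[0.87,-1,0],0]]'|grep -E 'tool_pos|eef|contact'; done
```

```text
tool_pos: [330.2, -349.5, 376.0]
eef_rot: [0.981, 0.192, 0.0, -0.001]
contact_force: [0.6, -0.1, 0.6]
tool_pos: [373.4, -225.7, 376.2]
eef_rot: [0.982, 0.191, 0.0, -0.001]
contact_force: [-0.0, -0.4, -0.2]
tool_pos: [417.1, -101.4, 376.4]
eef_rot: [0.982, 0.191, 0.0, -0.0]
contact_force: [-0.9, -0.4, -0.4]
```

```bash
python3 -m handwheel '[[[0.2,-0.25,0],-0.07],[[0.4,-0.5,0],-0.14],[[0.6,-0.75,0],-0.21],[[0.83,-1,0],-0.28],[[0.83,-1,0],-0.36],[[0.83,-1,0],-0.44],[[0.83,-1,0],-0.5],[[0.83,-1,0],-0.547],[[0.83,-1,0],-0.547],[[0.83,-1,0],-0.547]]'
cat > g.py <<'E'
from h import *
s=manip.sense(); p=np.load('dock.npy'); R=Ro.from_quat(s['eef_rot']).as_matrix(); d=np.array(s['tool_pos'])-[p[0],p[1],0]
c,n=np.cos(p[2]),np.sin(p[2]); print('t',s['time'],'dock TCP',(d[0]*c+d[1]*n).round(1),(-d[0]*n+d[1]*c).round(1),d[2].round(1),'yaw err deg',np.degrees(np.arctan2(R[1,0],R[0,0])-p[2]).round(2),'F',np.round(s['contact_force'],1),'q',np.round(s['qpos'],2))
E
python3 g.py
```

```text
time: 2.93
tool_pos: [456.1, 18.1, 376.2]
eef_rot: [0.816, 0.578, -0.0, -0.0]
contact_force: [-0.7, -0.9, 0.7]
grip_width: 1.0
grip_force: 0.0
t 2.9333 dock TCP -14.7 137.6 376.2 yaw err deg -0.54 F [-0.7 -0.9  0.7] q [ 0.4   0.11 -0.58  1.83  0.06  1.22 -0.54]
```

```bash
python3 -m handwheel '[[[0.09,-0.07,0.3],-0.006],[[0.09,-0.07,0.6],-0.006],[[0.09,-0.07,0.9],-0.006],[[0.09,-0.07,1],-0.006]]'|grep contact; python3 -m handwheel '[[[0,0,0.3],0],[[0,0,0.6],0],[[0,0,0.8],0],[[0,0,0.9],0],[[0,0,0.9],0]]'|grep contact; python3 g.py; python3 -c "
from h import *
cap('top','top1');a=cv2.imread('pics/top1.png')[120:300,230:430];cv2.imwrite('pics/c.png',cv2.resize(a,None,fx=3,fy=3,interpolation=cv2.INTER_CUBIC))"
```

```text
contact_force: [-1.3, 0.5, -0.2]
contact_force: [-0.5, 0.3, 1.1]
t 3.6833 dock TCP -4.4 146.0 185.4 yaw err deg 0.22 F [-0.5  0.3  1.1] q [ 0.3   0.35 -0.55  2.07  0.25  0.79 -0.73]
```

View pics/c.png

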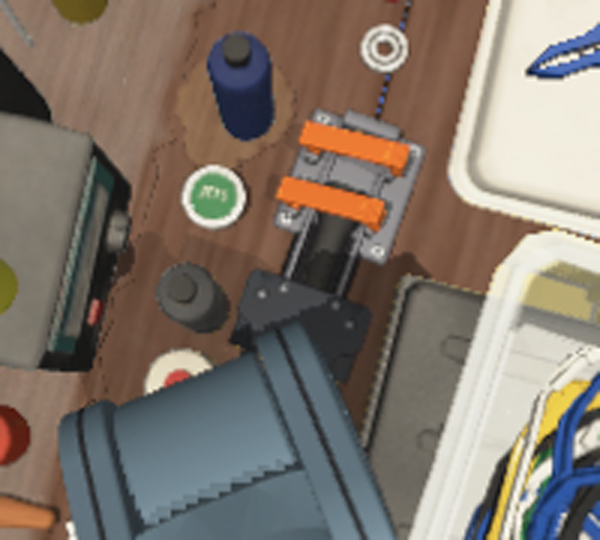

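The gripper's plate hangs between the grey bottle (crop 190,295) and the case edge (400,300), both straps are still open, and the torch is visible ahead at (325,240). I'll shift 3 mm right and descend.

```bash
python3 -m handwheel '[[[-0.03,0,0.3],0],[[-0.03,0,0.6],0],[[-0.03,0,0.8],0],[[-0.03,0,0.9],0],[[-0.03,0,0.9],0]]'|grep contact; python3 g.py;  python3 -m handwheel '[[[0,0,0.15],0],[[0,0,0.3],0],[[0,0,0.45],0],[[0,0,0.6],0],[[0,0,0.6],0]]'|grep contact; python3 g.py
```

```text
contact_force: [0.2, -0.3, 0.1]
t 4.15 dock TCP -6.7 145.4 96.4 yaw err deg 0.29 F [ 0.2 -0.3  0.1] q [ 0.22  0.5  -0.46  2.13  0.4   0.6  -0.85]
contact_force: [-0.5, 0.4, 0.6]
t 4.5667 dock TCP -6.4 145.0 36.7 yaw err deg 0.3 F [-0.5  0.4  0.6] q [ 0.15  0.62 -0.37  2.14  0.49  0.46 -0.94]
```

```bash
python3 -m handwheel '[[[0,0.04,0],0],[[0,0.08,0],0],[[0,0.11,0],0],[[0,0.14,0],0],[[0,0.17,0],0],[[0,0.2,0],0],[[0,0.23,0],0],[[0,0.26,0],0],[[0,0.29,0],0],[[0,0.32,0],0],[[0,0.35,0],0],[[0,0.38,0],0],[[0,0.41,0],0],[[0,0.44,0],0]]'|grep contact; python3 g.py
```

```text
contact_force: [-0.3, 0.1, 0.1]
t 5.7333 dock TCP -6.3 101.2 36.7 yaw err deg 0.32 F [-0.3  0.1  0.1] q [ 0.19  0.66 -0.39  2.04  0.48  0.53 -0.87]
```

```bash
python3 -m handwheel '[[[0,0.02,0],0],[[0,0.04,0],0],[[0,0.06,0],0],[[0,0.08,0],0]]'|grep contact; python3 g.py; python3 -c "
from h import *
cap('top','top2');cap('scene','s2');a=cv2.imread('pics/top2.png')[140:250,290:390];b=cv2.imread('pics/s2.png')[170:260,270:390]
f=lambda i:cv2.resize(i,(400,int(400*i.shape[0]/i.shape[1])),interpolation=cv2.INTER_CUBIC)
a=f(a);b=f(b);b=np.vstack([b,np.zeros((a.shape[0]-b.shape[0],400,3),np.uint8)]);cv2.imwrite('pics/d.png',np.hstack([a,b]))"
```

```text
contact_force: [-0.6, 0.2, 0.6]
t 6.0667 dock TCP -6.2 93.4 36.7 yaw err deg 0.32 F [-0.6  0.2  0.6] q [ 0.2   0.67 -0.39  2.02  0.48  0.54 -0.86]
```

View pics/d.png

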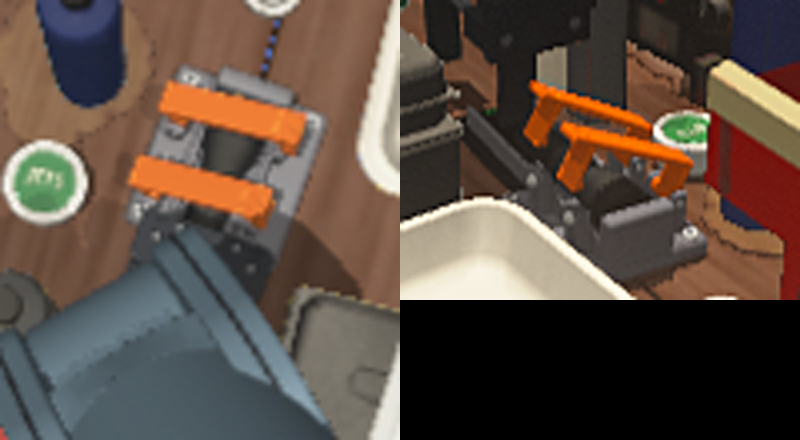

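The torch's front is now under strap a (left image 230,150), a few millimetres short of the end block, with both straps still open. I'll keep going in small steps and watch the force.

```bash
python3 -m handwheel '[[[0,0.01,0],0],[[0,0.02,0],0],[[0,0.03,0],0],[[0,0.04,0],0]]'|grep contact; python3 -m handwheel '[[[0,0.005,0],0],[[0,0.01,0],0],[[0,0.01,0],0]]'|grep contact;python3 -m handwheel '[[[0,0.005,0],0],[[0,0.01,0],0],[[0,0.01,0],0]]'|grep contact; python3 g.py
```

```text
contact_force: [-0.3, 0.1, -0.1]
contact_force: [-0.8, -0.3, -0.4]
contact_force: [0.2, -0.1, 0.6]
t 7.0 dock TCP -6.2 87.4 36.7 yaw err deg 0.32 F [ 0.2 -0.1  0.6] q [ 0.2   0.67 -0.39  2.01  0.48  0.55 -0.85]
```

```bash
for i in 1 2 3; do python3 -m handwheel '[[[0,0.005,0],0],[[0,0.01,0],0],[[0,0.01,0],0]]'|grep contact; done; python3 g.py; python3 -c "
from h import *
c=cap('top','top3');cap('scene','s3');p=np.load('dock.npy')
t=cv2.resize(cv2.imread('pics/top3.png')[150:200,320:370],(400,400),interpolation=cv2.INTER_CUBIC);b=cv2.resize(cv2.imread('pics/s3.png')[195:245,325:375],(400,400),interpolation=cv2.INTER_CUBIC)
cv2.imwrite('pics/e.png',np.hstack([t,b]))"
```

```text
contact_force: [-0.4, -0.6, 0.4]
contact_force: [-2.7, -0.0, 2.5]
contact_force: [-5.4, 1.2, 5.4]
t 7.75 dock TCP -6.2 85.7 36.6 yaw err deg 0.35 F [-5.4  1.2  5.4] q [ 0.2   0.68 -0.39  2.    0.48  0.55 -0.85]
```

View pics/e.png

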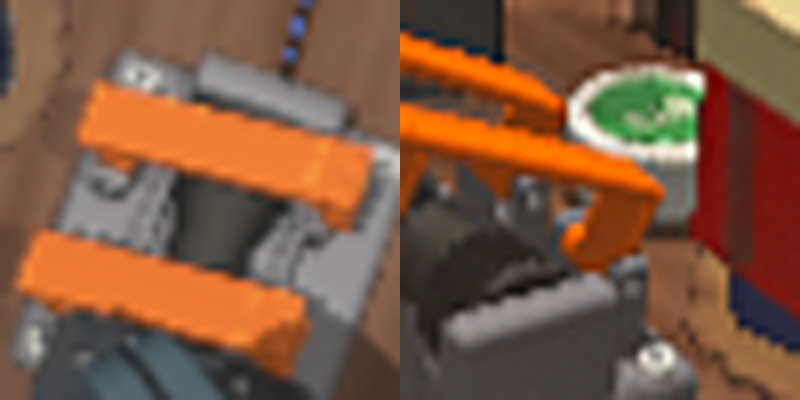

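Strap a's far edge now shows dark torch right up to the end block (left crop 225,95), and the force has started rising, so the torch looks home. I'll press a little further to confirm.

```bash
for i in 1 2; do python3 -m handwheel '[[[0,0.005,0],0],[[0,0.01,0],0],[[0,0.01,0],0]]'|grep contact; done; python3 g.py
python3 - <<'E'
from h import *
p=np.load('dock.npy');c=cap('top','top4');cs,sn=np.cos(p[2]),np.sin(p[2])
vv,uu=np.mgrid[145:215,300:390]
for x0 in(-8,0,8):
  L=[]
  for y in range(-96,-79,2):
    u,v=proj(c,D(p,(x0,y,40)))[0]; q=w(c,u,v); L.append((y,int(q[2]),c['frame'][int(round(v)),int(round(u))].tolist()))
  print(x0,L)
E
```

```text
contact_force: [-8.4, 2.8, 6.9]
contact_force: [-11.0, 3.0, 9.7]
t 8.35 dock TCP -6.2 85.6 36.5 yaw err deg 0.39 F [-11.    3.    9.7] q [ 0.2   0.68 -0.39  2.    0.47  0.56 -0.84]
-8 [(-96, 42, [146, 144, 144]), (-94, 42, [159, 154, 155]), (-92, 43, [133, 129, 130]), (-90, 44, [94, 83, 79]), (-88, 77, [227, 116, 51]), (-86, 77, [227, 116, 51]), (-84, 77, [240, 126, 53]), (-82, 78, [240, 126, 53]), (-80, 78, [240, 127, 53])]
0 [(-96, 42, [150, 147, 148]), (-94, 42, [160, 157, 157]), (-92, 44, [114, 112, 112]), (-90, 47, [88, 75, 65]), (-88, 47, [88, 75, 65]), (-86, 74, [226, 117, 57]), (-84, 74, [240, 125, 53]), (-82, 74, [240, 126, 53]), (-80, 73, [240, 127, 54])]
8 [(-96, 42, [153, 149, 149]), (-94, 42, [157, 153, 154]), (-92, 44, [107, 103, 103]), (-90, 44, [107, 103, 103]), (-88, 44, [76, 72, 68]), (-86, 69, [225, 114, 54]), (-84, 70, [240, 125, 53]), (-82, 70, [240, 126, 52]), (-80, 70, [240, 127, 53])]
```

The TCP stopped at 85.6 while the force climbed to about 11 N, and the depth shows the torch top at the block, so it's home. Next I back off and lift.

```bash
python3 -m handwheel '[[[0,-0.05,0],0],[[0,-0.15,0],0],[[0,-0.25,0],0],[[0,-0.25,0],0]]'|grep contact; python3 -m handwheel '[[[0,0,-0.2],0],[[0,0,-0.5],0],[[0,0,-0.8],0],[[0,0,-1],0],[[0,0,-1],0]]' -0.32 |grep contact; python3 -m handwheel '[[[0,0,-0.3],0],[[0,0,-0.5],0],[[0,0,-0.5],0]]'|grep -E 'contact|width';python3 g.py
```

```text
contact_force: [-0.5, 0.9, -0.1]
contact_force: [0.6, 1.3, -0.5]
contact_force: [0.9, 0.4, 0.9]
grip_width: 0.413
t 9.4 dock TCP -5.4 105.5 189.5 yaw err deg 0.3 F [0.9 0.4 0.9] q [ 0.33  0.4  -0.55  1.98  0.28  0.83 -0.7 ]
```

```bash
python3 -m handwheel '[[[-0.1,0.3,0],0],[[-0.2,0.6,0],0],[[-0.25,0.8,0],0],[[-0.25,0.8,0],0]]'|grep contact; python3 -m handwheel '[[[0,0.3,0],0],[[0,0.6,0],0],[[0,0.75,0],0],[[0,0.75,0.1],0],[[0,0.75,0.3],0],[[0,0.75,0.5],0],[[0,0.75,0.7],0],[[0,0.75,0.7],0]]'|grep -E 'contact|width';python3 g.py;python3 -c "
from h import *
cap('top','top5');cap('scene','s5');a=cv2.imread('pics/top5.png')[100:260,250:410];b=cv2.imread('pics/s5.png')[130:250,250:410]
cv2.imwrite('pics/f.png',np.hstack([cv2.resize(a[:120],(400,300)),cv2.resize(b,(400,300))]))"
```

```text
contact_force: [-0.5, 0.4, -0.5]
contact_force: [-1.5, -0.4, -0.2]
grip_width: 0.341
t 10.4 dock TCP -31.2 -42.9 111.3 yaw err deg 0.4 F [-1.5 -0.4 -0.2] q [ 0.33  0.71 -0.45  1.67  0.38  0.86 -0.6 ]
```

View pics/f.png

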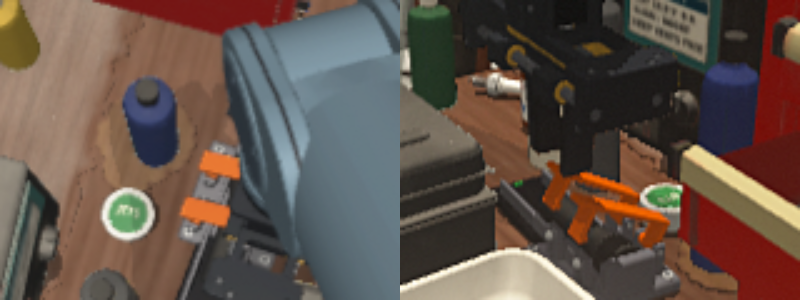

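The fingers hang just above the two open straps (right image 575,150 and 605,165). I'll centre them in y and press down.

```bash
python3 -m handwheel '[[[0.01,0.07,0],0],[[0.01,0.07,0.1],0],[[0.01,0.07,0.18],0],[[0.01,0.07,0.24],0],[[0.01,0.07,0.3],0],[[0.01,0.07,0.35],0],[[0.01,0.07,0.35],0]]'|grep contact; python3 g.py;python3 -m handwheel '[[[0,0,0.03],0],[[0,0,0.06],0],[[0,0,0.09],0],[[0,0,0.09],0]]'|grep contact; python3 g.py
```

```text
contact_force: [0.1, -0.5, 0.0]
t 11.0833 dock TCP -29.3 -53.7 80.3 yaw err deg 0.33 F [ 0.1 -0.5  0. ] q [ 0.32  0.76 -0.43  1.66  0.41  0.81 -0.61]
contact_force: [-3.6, -2.0, 10.5]
t 11.4167 dock TCP -29.7 -55.0 74.0 yaw err deg 0.3 F [-3.6 -2.  10.5] q [ 0.31  0.77 -0.42  1.66  0.41  0.8  -0.62]
```

```bash
for i in 1 2; do python3 -m handwheel '[[[0,-0.01,0.02],0],[[0,-0.02,0.04],0],[[0,-0.02,0.04],0]]'|grep contact; python3 g.py; done
```

```text
contact_force: [-1.2, -4.7, 8.7]
t 11.6667 dock TCP -30.8 -54.6 71.2 yaw err deg 0.25 F [-1.2 -4.7  8.7] q [ 0.31  0.77 -0.42  1.66  0.42  0.79 -0.62]
contact_force: [-0.4, 0.1, -0.2]
t 11.9167 dock TCP -29.8 -51.1 64.9 yaw err deg 0.28 F [-0.4  0.1 -0.2] q [ 0.31  0.78 -0.42  1.67  0.42  0.78 -0.63]
```

```bash
python3 -m handwheel '[[[0,0,0.02],0],[[0,0,0.04],0],[[0,0,0.05],0],[[0,0,0.05],0]]'|grep contact; python3 g.py; python3 -m handwheel '[[[0,0,-0.3],0],[[0,0,-0.6],0],[[0,0,-1],0],[[0,0,-1],0]]'|grep contact; python3 -m handwheel '[[[0,-0.3,-0.1],0],[[0,-0.6,-0.3],0],[[0,-1,-0.6],0],[[0,-1,-0.6],0],[[0,-1,-0.6],0]]'|grep contact; python3 -m handwheel '[[[0,-0.3,0],0],[[0,-0.6,0],0],[[0,-1,0],0],[[0,-1,0],0],[[0,-1,0],0]]'|grep contact;python3 g.py
python3 - <<'E'
from h import *
p=np.load('dock.npy'); T=cap('top','top6'); S=cap('scene','s6')
for nm,y in(('a',-72),('b',-28)):
  for n,c in(('top',T),('scene',S)):
    L=[]
    for x in(20,0,-20,-40):
      u,v=proj(c,D(p,(x,y,54)))[0]; L.append((x,w(c,u,v)[2].round(1),c['frame'][int(round(v)),int(round(u))].tolist()))
    print(nm,n,L)
a=cv2.imread('pics/top6.png')[130:250,290:390];b=cv2.imread('pics/s6.png')[170:260,270:390]
cv2.imwrite('pics/g.png',np.hstack([cv2.resize(a,(375,450),interpolation=2),cv2.resize(b,(425,450),interpolation=2)]))
E
```

```text
contact_force: [-9.7, -1.3, 26.6]
t 12.25 dock TCP -29.0 -50.7 62.3 yaw err deg 0.33 F [-9.7 -1.3 26.6] q [ 0.31  0.78 -0.42  1.67  0.42  0.78 -0.63]
contact_force: [2.0, 0.5, 0.3]
contact_force: [-0.8, -0.4, 0.3]
contact_force: [0.9, -1.0, 0.1]
t 13.4167 dock TCP -30.8 150.2 218.8 yaw err deg 0.38 F [ 0.9 -1.   0.1] q [ 0.4   0.27 -0.6   2.07  0.2   0.86 -0.63]
a top [(20, np.float64(54.2), [249, 146, 67]), (0, np.float64(54.9), [250, 147, 68]), (-20, np.float64(54.1), [249, 145, 66]), (-40, np.float64(54.8), [247, 141, 64])]
a scene [(20, np.float64(55.5), [252, 128, 0]), (0, np.float64(56.2), [252, 126, 0]), (-20, np.float64(56.3), [253, 129, 0]), (-40, np.float64(55.6), [253, 125, 0])]
b top [(20, np.float64(53.8), [250, 149, 69]), (0, np.float64(54.4), [250, 150, 69]), (-20, np.float64(55.1), [250, 149, 70]), (-40, np.float64(55.4), [250, 148, 68])]
b scene [(20, np.float64(55.9), [253, 126, 0]), (0, np.float64(55.5), [252, 126, 0]), (-20, np.float64(55.6), [253, 128, 0]), (-40, np.float64(54.4), [252, 148, 0])]
```

View pics/g.png

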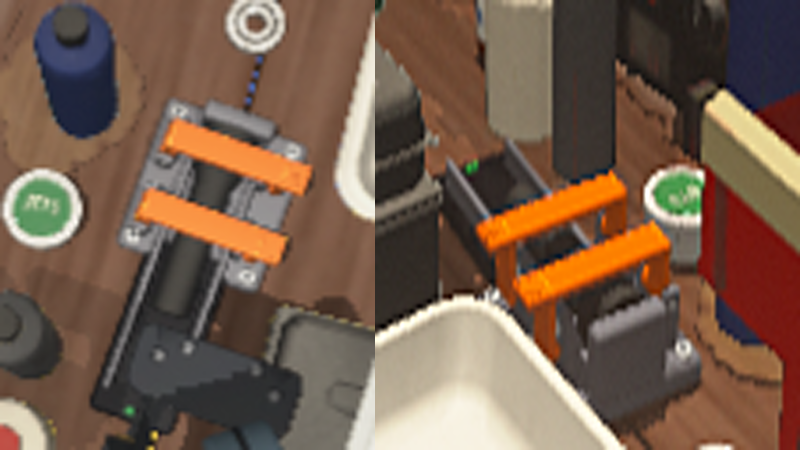

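Both straps lie flat at z ≈ 54–55 along their length, so they are shut. The torch reaches the end block (left image 235,120), and the gripper is clear of everything.

```bash
python3 -c "
from h import *
print(ticket.job_done())"
```

```text
the job is handed in; nothing more can be done
None
```

The torch is home against the end block and both straps read flat and shut in both cameras. The tin, bearing and dropper bottle were not touched as far as I could see, and the job is handed in (no verdict was returned).

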